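Four containers back onto their own coasters

TASK

The pepper shaker, salt pot, square tin and oblong tin are standing on one another's slate coasters. Using the bare head of the peel as the spare place on the way, set each upright on the coaster of its own shape and size (shaker on the small round, pot on the large round, square tin on the square, oblong tin on the oblong), well centred with nothing hanging over the edge and the tins lined up with their coasters. Don't tip any of them over and leave the green scraper where it lies.

Things in the scene. Friction and masses are not known exactly. Their poses are not given: they have to be found in the camera images.
- pepper_shaker: glass pepper shaker with a chrome twist top: an upright cylinder 44 mm in diameter and 116 mm tall (glass up to 78 mm, straight chrome cap from 78 to 106 mm, low chrome dome above), 0.13 to 0.25 kg. Origin at the centre of its underside, z up.
- salt_pot: lidded speckled pale stoneware salt pot, round: body 68 mm in diameter, lid rim 71 mm between 50 and 58 mm height, and in the middle of the lid an upright cylindrical knob 24 mm in diameter from 58 to 86 mm height. The lid is fast to the pot, so it can be lifted by the knob; 0.18 to 0.37 kg. Origin at the centre of its underside, z up.
- square_tin: closed square steel tin, 58 x 58 mm and 85 mm tall, 0.11 to 0.23 kg. Origin at the centre of its underside, x and y along its sides, z up.
- oblong_tin: closed oblong steel tin, 94 mm long (its x axis), 44 mm wide (its y axis), 75 mm tall, 0.12 to 0.24 kg. Origin at the centre of its underside, z up.
- coaster_small_round: small round dark slate coaster, 72 mm in diameter, 6 mm thick, flat, fixed: home of the pepper shaker. Origin at the centre of its underside (on the counter), top face at z = 6 mm.
- coaster_large_round: large round dark slate coaster, 102 mm in diameter, 6 mm thick, flat, fixed: home of the salt pot. Origin at the centre of its underside.
- coaster_square: square dark slate coaster, 88 x 88 mm, 6 mm thick, flat, fixed: home of the square tin. Origin at the centre of its underside, x and y along its sides.
- coaster_oblong: oblong dark slate coaster, 124 mm long (its x axis), 74 mm wide (its y axis), 6 mm thick, flat, fixed: home of the oblong tin. Origin at the centre of its underside.
- peel: round aluminium perforated peel lying flat and fixed on the counter: its bare head is a disc 190 mm in diameter and 4 mm thick, the spare place. Origin at the centre of the head's underside (on the counter); its handle leads away along +y.
- scraper: green silicone scraper lying flat on the counter, 175 mm long, up to 46 mm wide and 12 mm high, loose: to be left alone. Origin on its underside near the middle of its length, x along it towards the blade.
Things that resemble listed ones, but are neither listed nor needed, are in the scene too. What is shaped like the square_tin but blue or orange is not meant. What is shaped like the salt_pot but blue is not meant.

How it is judged:
By the outcome, as a careful person would: the job done as asked, in the order asked, and still so for the second after the job is handed in, with the robot touching nothing.
It also fails if it takes over 136 s, if anything falls off the work surface, if the arm or the gripper's body presses on something with over 40 N, if the wrist force passes 120 N, or if a joint passes its speed limit or range.

ROBOT

A 6-joint arm with a two-finger parallel gripper is mounted at the origin on the work surface. World frame = base frame: x ahead of the robot, y to its left, z up, the work surface at z = 0. Lengths are in mm, angles in rad, forces in N, time in s.
With the tool pointing down it reaches from about 300 to 775 mm from the base axis. Payload 14.6 kg.
Tool frame: the origin (TCP) lies on the centre line of the jaws, within the pads' length; the fingertips stand 8 mm ahead of it and the grasp point (between the pads) lies 11 mm behind it; z points along the fingers, y is the line along which they close (so a half turn about z gives the same grasp; the last joint's range is limited). The gripper opens to 94 mm and grips with 3 to 60 N. Pads are 16 mm wide; open, the fingers measure 119 mm over their backs; the gripper's body (75 mm by 177 mm) begins 78 mm behind the grasp point.
Start: joints at [1.067, 0.3, 1.521, -0, 1.321, -0.067], TCP at [232.669, 498.352, 213.446] pointing down, gripper open.
Joint ranges: [-3.03, 3.03], [-0.79, 2.21], [0.23, 2.52], [-1.04, 4.18], [0, 3.07], [-2.55, 2.55]. Speed limits (rad/s): [2.22, 2.22, 2.57, 3.14, 3.14, 3.14].

INTERFACE

Orientations are given as [roll, pitch, yaw] about the fixed x, y, z axes, in that order (R = Rz(yaw) Ry(pitch) Rx(roll)).
In Python, from cell import manip gives the robot as it stands.
- The arm moves only by the tool jog_arm, never from a script. Its argument "rows" is one flat list of numbers, 7 for each row, row after row: the shift along the world's x, y, z in cm, then the turn, a rotation vector about the world's x, y, z in rad, then the closure, from 0 (fully open) to 1 (shut). In form: [dx, dy, dz, rx, ry, rz, fingers, dx, dy, dz, rx, ry, rz, fingers, ...]. A call has 1 to 20 rows; each row shifts and turns the commanded pose from where the row before left it; what a row does not reach is not made up. A row lasts 1/12 s, in which the tool goes at most 41.7 mm and 7.16 degrees, less where a joint would pass 70% of its speed; a pose out of reach is approached as far as the arm can. A call with a gripper value outside its range is refused whole. The fingers move at their own pace and stop on an object; "newtons" is the grip in N (left out, the last holds). Time passes only in rows, so rows that do not move let the fingers close. It gives the time, the measured TCP pose, the force, the opening and the grip force at its end, in the units of the state.
- manip.read_state(): the state, without advancing time (a new reading comes with each control period).
- manip.camera(name): name is "side" or "top" or "wrist"; returns (picture, depth): 400x640x3 uint8, blue, green, red; 400x640 float32, mm along the optical axis (not along the pixel's ray), 0 where there is no reading.
- manip.camera_model(name): a dict with "K" (3x3 intrinsics, pixels), "k1" (the pictures are not rectified: a ray, as slopes to the right and down, at radius r is drawn at 1 + k1 r^2 times it, then the intrinsics apply), "R" (3x3) and "t" (3): a world point X has camera coordinates R X + t. Camera axes: x right, y down, z forward; pixel columns grow to the right and rows downward; lengths in mm; the calibration is good to about 2 mm. A picture is of the moment at which its call begins: read the wrist's pose just before it. camera_model takes no time and is no camera call; for the wrist camera it gives the pose at the moment of the call.
- manip.sign_off(): hands the job in; it is judged then, once.
The state is a dict: "clock": time; "joints": joint angles; "qd": joint speeds; "effort": joint torques, N m; "eef_pos": TCP position; "eef_rot": TCP orientation; "wrist_force": force on the tool from outside, world axes, zero at the start; "moment": the same for the moment, N m; "finger_gap": finger opening in mm; "finger_force": force on a finger pad.
Only numpy, scipy, OpenCV 4.12 (cv2) and the standard library are available. Lean on these libraries where they do the work, as an engineer would, in place of code of your own. Each camera call takes 0.05 s, during which the arm holds its last target. There are 200 camera calls.

## Working session

There is one attempt and no reset: what is moved stays moved. The work goes in short steps, Python scripts to look and compute and a tool call to move; the robot and the scene stay as the last step left them, time stands still between calls to the robot, and variables do not carry over. Pictures are saved under pics/ and viewed, at most 14 in all, crops included, and the job is handed in when it is done.

Besides the shell and the picture viewer there is one more tool, called after "Request:" in YAML: its name, and indented under it one key for each argument. jog_arm: Moves the arm, as the interface text tells. Its arguments: {"type":"object","properties":{"rows":{"type":"array"},"newtons":{"type":"number"}},"required":["rows"]}

```bash
ls; mkdir -p pics; python3 - <<'E'
from cell import manip
import cv2,numpy as np
for n in("top","side"):
    p,d=manip.camera(n);cv2.imwrite(f"pics/{n}0.png",p);np.save(f"{n}0.npy",d)
    m=manip.camera_model(n);print(n,m)
s=manip.read_state();print(s)
E
```

```text
pics
top {'K': array([[474.29215132,   0.        , 314.49046039],
       [  0.        , 474.29215132, 197.80594654],
       [  0.        ,   0.        ,   1.        ]]), 'k1': 0.023222073761645513, 'R': array([[ 0.00151639, -0.99999045,  0.00409969],
       [-0.99714353, -0.00182163, -0.07550802],
       [ 0.07551476, -0.00397348, -0.99713677]]), 't': array([  37.45160054,  625.30280723, 1160.41849343])}
side {'K': array([[502.54977402,   0.        , 320.3825627 ],
       [  0.        , 502.54977402, 201.08408103],
       [  0.        ,   0.        ,   1.        ]]), 'k1': -0.15460744543684415, 'R': array([[ 0.95339123, -0.30111186,  0.01941168],
       [-0.19021835, -0.64972284, -0.73598723],
       [ 0.2342267 ,  0.69799131, -0.67671706]]), 't': array([-587.68409175,  163.0438885 , 1060.5428698 ])}
{'clock': 0.1, 'joints': array([ 1.06741616e+00,  3.00387655e-01,  1.52148741e+00, -1.65131676e-06,
        1.32071041e+00, -6.65934968e-02]), 'qd': array([-0.00037915, -0.00208896, -0.0014209 ,  0.0013949 ,  0.00012603,
        0.00148668]), 'effort': array([ 2.49560166e-03, -5.32638717e+01, -3.53284192e+01,  7.10126921e-02,
        2.33927235e-02, -5.76605294e-05]), 'eef_pos': array([232.56122678, 498.17291078, 212.97172758]), 'eef_rot': array([-3.14060192e+00, -6.44707247e-05,  2.70480636e+00]), 'wrist_force': array([ 0.18360817, -0.02061411,  0.20518538]), 'moment': array([0.03663497, 0.01988435, 0.0012911 ]), 'finger_force': 0.0, 'finger_gap': 93.8586010687075}
```

View pics/top0.png

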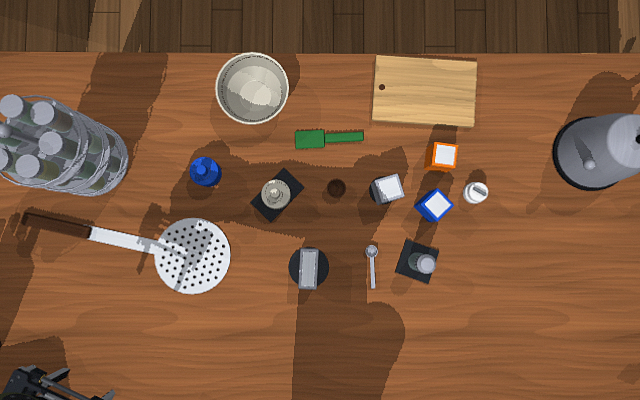

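View pics/side0.png

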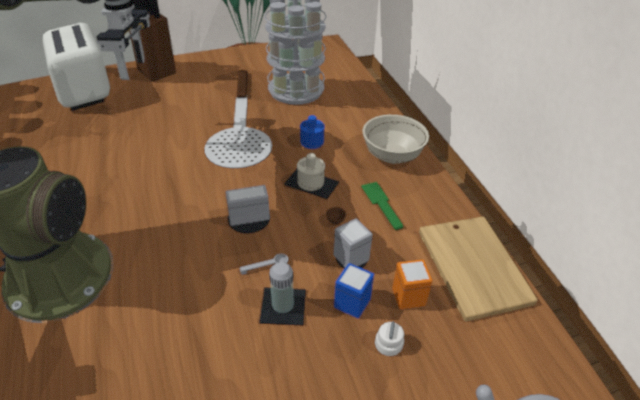

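The top view shows the oblong tin on the large round coaster (308,268), the pot on the oblong (276,193), the shaker on the square (420,262) and the square tin at (388,189), presumably on the small round. The peel head is at (192,256). The side view agrees, with the blue tin standing near the square tin. That makes two swaps.

```bash
cat > h.py <<'E'
from cell import manip
import cv2,numpy as np
def dirs(m,uv):
    k=m["k1"];K=m["K"]
    # drawn = s*(1+k r^2): invert by fixed point
    d=np.c_[(uv[:,0]-K[0,2])/K[0,0],(uv[:,1]-K[1,2])/K[1,1]];s=d.copy()
    for _ in range(20): s=d/(1+k*(s**2).sum(1,keepdims=True))
    return np.c_[s,np.ones(len(s))]
def plane(m,uv,z):
    w=dirs(m,np.asarray(uv,float).reshape(-1,2))@m["R"];c=-m["R"].T@m["t"]
    return c+w*((z-c[2])/w[:,2])[:,None]
def cloud(m,d):
    v,u=np.mgrid[0:400,0:640];uv=np.c_[u.ravel(),v.ravel()].astype(float)
    P=(dirs(m,uv)*d.reshape(-1,1)-m["t"])@m["R"];P[d.ravel()==0]=np.nan
    return P.reshape(400,640,3)
def tri(m1,p1,m2,p2):
    a=dirs(m1,np.array([p1],float))@m1["R"];b=dirs(m2,np.array([p2],float))@m2["R"]
    c1=-m1["R"].T@m1["t"];c2=-m2["R"].T@m2["t"]
    A=np.c_[a[0],-b[0]];s=np.linalg.lstsq(A,c2-c1,rcond=None)[0]
    x1=c1+a[0]*s[0];x2=c2+b[0]*s[1];return (x1+x2)/2,np.linalg.norm(x1-x2)
def proj(m,X):
    c=m["R"]@np.asarray(X,float)+m["t"];s=c[:2]/c[2];s=s*(1+m["k1"]*(s@s));return m["K"][:2,:2]@s+m["K"][:2,2]
E
python3 - <<'E'
from h import *
R={"shaker":(420,262,22),"pot":(276,193,26),"square":(388,189,24),"oblong":(308,268,28),"blue":(434,205,22),"orange":(444,156,18),"bluepot":(205,171,20)}
C={n:(manip.camera_model(n),cloud(manip.camera_model(n),np.load(n+"0.npy"))) for n in("top","side")}
P=C["top"][1]
for k,(u,v,r) in R.items():
    Q=P[v-r:v+r,u-r:u+r].reshape(-1,3);Q=Q[np.isfinite(Q[:,2])]
    zt=np.percentile(Q[:,2],99.5)
    c0=np.median(Q[Q[:,2]>zt-8],0)[:2]
    for n in C:
        A=C[n][1].reshape(-1,3);A=A[np.isfinite(A[:,2])]
        A=A[np.hypot(*(A[:,:2]-c0).T)<60]
        z2=np.percentile(A[A[:,2]>40,2],99)
        T=A[(A[:,2]>zt-6)]
        if len(T)<5: print(k,n,len(T));continue
        (c,s,a)=cv2.minAreaRect(T[:,:2].astype(np.float32))
        print(k,n,len(T),"z",T[:,2].mean().round(1),zt.round(1),"c",np.round(c,1),"size",np.round(s,1),"ang",round(a,1))
# peel
p=cv2.imread("pics/top0.png");m=C["top"][0]
hsv=cv2.cvtColor(p,cv2.COLOR_BGR2HSV)
mk=((hsv[...,1]<50)&(hsv[...,2]>110)).astype(np.uint8);mk[:200]=0;mk[:,:140]=0;mk[:,240:]=0
mk=cv2.morphologyEx(mk,cv2.MORPH_OPEN,np.ones((3,3)))
X=plane(m,np.argwhere(mk>0)[:,::-1],4);X=X[X[:,1]<330+0*X[:,1]]
A=P[215:298,155:232].reshape(-1,3);print("peel z",np.nanmedian(A[:,2]))
h=cv2.convexHull(X[:,:2].astype(np.float32));print("peel x",X[:,0].min(),X[:,0].max(),"y",X[:,1].min(),X[:,1].max(), cv2.minEnclosingCircle(h))
# dark coasters
rb=p[...,2].astype(int)-p[...,0]
mk=((abs(rb)<14)&(p.max(2)<75)).astype(np.uint8)
mk=cv2.morphologyEx(mk,cv2.MORPH_OPEN,np.ones((3,3)))
for k in("pot","oblong","shaker","square"):
    u,v,r=R[k];r=36
    s=np.zeros_like(mk);s[v-r:v+r,u-r:u+r]=mk[v-r:v+r,u-r:u+r]
    uv=np.argwhere(s>0)[:,::-1]
    if len(uv)<10: print(k,len(uv));continue
    X=plane(m,uv,6)[:,:2].astype(np.float32)
    print("coaster under",k,len(uv),cv2.minAreaRect(X),cv2.minEnclosingCircle(X))
cv2.imwrite("pics/mk.png",mk*255)
cv2.imwrite("pics/crop.png",cv2.resize(p[130:310,150:480],None,fx=2.4,fy=2.4,interpolation=cv2.INTER_CUBIC))
E
```

```text
shaker top 174 z 120.9 124.2 c [ 469.1 -215.3] size [35.3 32.3] ang 43.7
shaker side 197 z 121.2 124.2 c [ 467.1 -216.9] size [32.7 32. ] ang 75.2
pot top 74 z 92.5 94.3 c [632.6 133. ] size [21.1 21.7] ang 89.1
pot side 49 z 91.8 94.3 c [630.9 132.9] size [22.3 22.6] ang 78.7
square top 446 z 92.8 96.4 c [ 644.9 -137.1] size [57.4 56.7] ang 17.2
square side 356 z 91.8 96.4 c [ 642.8 -140.2] size [56.5 57.6] ang 16.0
oblong top 580 z 82.5 85.9 c [454.9  53.6] size [43.8 93.3] ang 86.8
oblong side 400 z 81.5 85.9 c [452.6  51.7] size [44.4 93.9] ang 86.5
blue top 452 z 86.8 90.2 c [ 606.6 -249.9] size [57.5 56. ] ang 42.3
blue side 622 z 86.2 90.2 c [ 605.6 -251.2] size [58.6 58.7] ang 43.0
orange top 441 z 86.8 90.4 c [ 724.7 -269.1] size [57.7 56.8] ang 82.0
orange side 533 z 86.0 90.4 c [ 723.  -271.3] size [59.1 57.4] ang 81.6
bluepot top 68 z 86.4 88.6 c [688.8 308.3] size [21.3 21.3] ang 62.1
bluepot side 36 z 86.0 88.6 c [687.3 308.7] size [21.8 22.6] ang 48.9
peel z 3.3843122283380613
peel x 388.33227149377285 575.0899463933099 y 250.2527447079939 329.9223429183263 ((481.7217712402344, 327.15325927734375), 93.39918518066406)
coaster under pot 652 ((634.2217407226562, 133.90603637695312), (72.52085876464844, 122.53279113769531), 46.8344612121582) ((632.549072265625, 132.20266723632812), 64.99274444580078)
coaster under oblong 472 ((451.6198425292969, 53.165489196777344), (76.92569732666016, 92.72382354736328), 0.07443124800920486) ((452.69989013671875, 52.05835723876953), 48.51277542114258)
coaster under shaker 674 ((468.754150390625, -217.2574462890625), (83.35546875, 85.38094329833984), 70.49433135986328) ((468.22979736328125, -217.58517456054688), 54.22789001464844)
coaster under square 19 ((640.3305053710938, -106.11812591552734), (12.727044105529785, 7.606122016906738), 0.10339806973934174) ((640.33056640625, -106.12837982177734), 7.383368492126465)
```

View pics/crop.png

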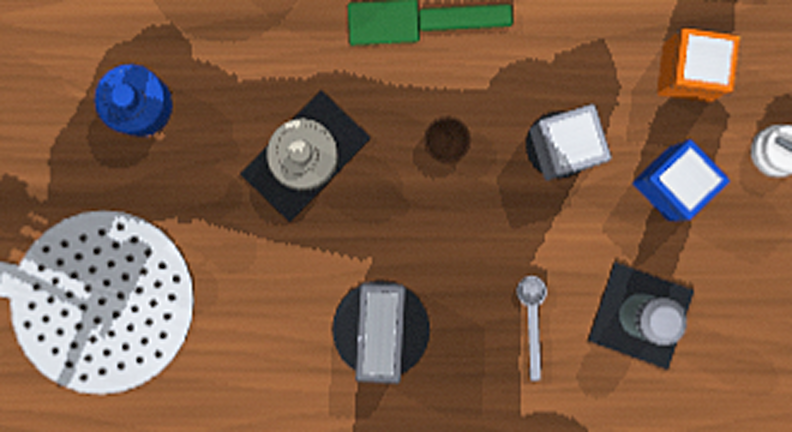

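The crop confirms the layout: the pot knob is at crop (300,152), the peel is bare, and the small round coaster peeks out left of the square tin at crop (535,150). Measured tops are about 6 mm above the item heights, which matches standing on coasters. I'll start with the pot.

Request:
jog_arm:
  rows: [2.22,-2.03,-0.4,0,0,0,0,2.22,-2.03,-0.4,0,0,0,0,2.22,-2.03,-0.4,0,0,0,0,2.22,-2.03,-0.4,0,0,0,0,2.22,-2.03,-0.4,0,0,0,0,2.22,-2.03,-0.4,0,0,0,0,2.22,-2.03,-0.4,0,0,0,0,2.22,-2.03,-0.4,0,0,0,0,2.22,-2.03,-0.4,0,0,0,0,2.22,-2.03,-0.4,0,0,0,0,2.22,-2.03,-0.4,0,0,0,0,2.22,-2.03,-0.4,0,0,0,0,2.22,-2.03,-0.4,0,0,0,0,2.22,-2.03,-0.4,0,0,0,0,2.22,-2.03,-0.4,0,0,0,0,2.22,-2.03,-0.4,0,0,0,0,2.22,-2.03,-0.4,0,0,0,0,2.22,-2.03,-0.4,0,0,0,0,0,0,0,0,0,0,0,0,0,0,0,0,0,0]
  newtons: 25

```text
clock: 1.77
eef_pos: [632.5, 131.9, 140.3]
eef_rot: [-3.141, -0.001, 2.703]
wrist_force: [-0.2, 0.5, -0.1]
finger_gap: 93.8
finger_force: 0.0
```

Request:
jog_arm:
  rows: [0,0.1,-1.6,0,0,0,0,0,0,-1.6,0,0,0,0,0,0,-1.6,0,0,0,0,0,0,-1.0,0,0,0,0,0,0,-0.6,0,0,0,0,0,0,0,0,0,0,0,0,0,0,0,0,0,0.9,0,0,0,0,0,0,0.9,0,0,0,0,0,0,0.9,0,0,0,0,0,0,0.9,0,0,0,0,0,0,0.9,0,0,0,0,0,0,0.9,0,0,0,0,0,0,0.9,0,0,0,0,0,0,0.9,0,0,0,0,0,0,0.9,0,0,0,0,0,0,0.9]
  newtons: 25

```text
clock: 3.1
eef_pos: [632.3, 133.9, 77.4]
eef_rot: [-3.142, -0.0, 2.705]
wrist_force: [-0.2, 1.0, 0.6]
finger_gap: 30.9
finger_force: 0.0
```

Request:
jog_arm:
  rows: [0,0,0,0,0,0,0.9,0,0,0,0,0,0,0.9,0,0,0,0,0,0,0.9,0,0,0,0,0,0,0.9,0,0,0,0,0,0,0.9,0,0,0.5,0,0,0,0.9,0,0,0.5,0,0,0,0.9,0,0,1,0,0,0,0.9,0,0,1,0,0,0,0.9,0,0,1,0,0,0,0.9,0,0,0,0,0,0,0.9]

```text
clock: 4.02
eef_pos: [633.3, 134.2, 120.6]
eef_rot: [3.139, 0.003, 2.705]
wrist_force: [-0.1, -0.4, -2.1]
finger_gap: 23.3
finger_force: 25.0
```

Request:
jog_arm:
  rows: [-0.76,1.04,0,0,0,0,0.9,-1.26,1.74,0,0,0,0,0.9,-1.26,1.74,0,0,0,0,0.9,-1.26,1.74,0,0,0,0,0.9,-1.26,1.74,0,0,0,0,0.9,-1.26,1.74,0,0,0,0,0.9,-1.26,1.74,0,0,0,0,0.9,-1.26,1.74,0,0,0,0,0.9,-1.26,1.74,0,0,0,0,0.9,-1.26,1.74,0,0,0,0,0.9,-1.26,1.74,0,0,0,0,0.9,-1.26,1.74,0,0,0,0,0.9,-0.5,0.7,0,0,0,0,0.9,0,0,0,0,0,0,0.9,0,0,0,0,0,0,0.9]

```text
clock: 5.27
eef_pos: [480.9, 342.7, 117.3]
eef_rot: [-3.141, 0.0, 2.706]
wrist_force: [0.4, -0.6, -2.6]
finger_gap: 23.3
finger_force: 25.0
```

Request:
jog_arm:
  rows: [0,0,-1,0,0,0,0.9,0,0,-1,0,0,0,0.9,0,0,-0.8,0,0,0,0.9,0,0,-0.5,0,0,0,0.9,0,0,-0.3,0,0,0,0.9,0,0,-0.2,0,0,0,0.9,0,0,-0.2,0,0,0,0.9,0,0,0,0,0,0,0.9,0,0,0,0,0,0,0.9]

```text
clock: 6.02
eef_pos: [481.2, 342.8, 77.6]
eef_rot: [3.141, 0.0, 2.705]
wrist_force: [0.1, -0.8, -3.2]
finger_gap: 23.5
finger_force: 25.0
```

Request:
jog_arm:
  rows: [0,0,-0.1,0,0,0,0.9,0,0,-0.1,0,0,0,0.9,0,0,0,0,0,0,0.9]

```text
clock: 6.27
eef_pos: [481.1, 342.8, 75.4]
eef_rot: [3.141, 0.0, 2.705]
wrist_force: [0.3, -1.2, -2.8]
finger_gap: 23.4
finger_force: 25.0
```

```bash
cat > coast.py <<'E'
from h import *
def coaster(p,name,u,v,r=40,z=6):
    m=manip.camera_model(name)
    rb=p[...,2].astype(int)-p[...,0]
    mk=((abs(rb)<14)&(p.max(2)<85)).astype(np.uint8)
    s=np.zeros_like(mk);s[max(v-r,0):v+r,max(u-r,0):u+r]=mk[max(v-r,0):v+r,max(u-r,0):u+r]
    s=cv2.morphologyEx(s,cv2.MORPH_OPEN,np.ones((3,3)))
    cs,_=cv2.findContours(s,cv2.RETR_EXTERNAL,cv2.CHAIN_APPROX_NONE)
    c=max(cs,key=cv2.contourArea);X=plane(m,c.reshape(-1,2),z)[:,:2].astype(np.float32)
    (cx,sz,a)=cv2.minAreaRect(X)
    return np.round(cx,1),np.round(sz,1),round(a,1),np.round(cv2.minEnclosingCircle(X)[0],1),round(cv2.minEnclosingCircle(X)[1],1)
E
python3 - <<'E'
from coast import *
print(manip.read_state()["wrist_force"],manip.read_state()["eef_pos"])
for n in("top","side"):
    p,d=manip.camera(n);cv2.imwrite(f"pics/{n}1.png",p)
    m=manip.camera_model(n);u,v=np.round(proj(m,[633,133,6])).astype(int)
    print(n,coaster(p,n,u,v))
    P=cloud(m,d);print("z",np.nanmedian(P[v-4:v+5,u-4:u+5],axis=(0,1)))
E
```

```text
[ 0.3407864  -1.16862157 -2.77458611] [481.05468867 342.77857716  75.43236203]
top (array([635.7, 132.9]), array([ 72.4, 120. ]), 47.4, array([635. , 133.3]), 65.4)
z [633.4506365  133.51243061   6.29584263]
side (array([633.4, 132.1]), array([ 73. , 120.6]), 47.0, array([634.1, 132.1]), 67.5)
z [633.23505247 134.40629897   5.64178948]
```

Request:
jog_arm:
  rows: [0,0,-0.1,0,0,0,0.9,0,0,0,0,0,0,0.9,0,0,0,0,0,0,0.9]

```text
clock: 6.62
eef_pos: [481.2, 342.8, 75.4]
eef_rot: [3.141, 0.0, 2.705]
wrist_force: [-3.4, -1.9, 6.9]
finger_gap: 23.2
finger_force: 25.0
```

Request:
jog_arm:
  rows: [0,0,0,0,0,0,0,0,0,0,0,0,0,0,0,0,0,0,0,0,0,0,0,0.5,0,0,0,0,0,0,1.5,0,0,0,0,0,0,2.5,0,0,0,0,0,0,2,0,0,0,0,-0.23,-2.42,0,0,0,0.0316,0,-0.23,-2.42,0,0,0,0.0316,0,-0.23,-2.42,0,0,0,0.0316,0,-0.23,-2.42,0,0,0,0.0316,0,-0.23,-2.42,0,0,0,0.0316,0,-0.23,-2.42,0,0,0,0.0316,0,-0.23,-2.42,0,0,0,0.0316,0,-0.23,-2.42,0,0,0,0.0316,0,-0.23,-2.42,0,0,0,0.0316,0,-0.23,-2.42,0,0,0,0.0316,0,-0.23,-2.42,0,0,0,0.0316,0,-0.23,-2.42,0,0,0,0.0316,0]

```text
clock: 8.2
eef_pos: [453.3, 51.2, 139.9]
eef_rot: [3.142, 0.001, 3.086]
wrist_force: [0.5, 0.4, 0.1]
finger_gap: 94.1
finger_force: 0.0
```

Request:
jog_arm:
  rows: [0,0,0,0,0,0,0,0,0,0,0,0,0,0,0,0,0,0,0,0,0]

```text
clock: 8.45
eef_pos: [453.7, 52.7, 139.8]
eef_rot: [3.141, 0.001, 3.083]
wrist_force: [0.3, -0.1, 0.0]
finger_gap: 94.3
finger_force: 0.0
```

```bash
python3 - <<'E'
from h import *
m=manip.camera_model("wrist");p,d=manip.camera("wrist");cv2.imwrite("pics/w1.png",p)
P=cloud(m,d).reshape(-1,3);T=P[(P[:,2]>74)&(P[:,2]<90)]
print(len(T),cv2.minAreaRect(T[:,:2].astype(np.float32)),np.median(T[:,2]))
E
```

```text
6346 ((444.11627197265625, -69.79295349121094), (295.5671081542969, 93.48149871826172), 87.00360870361328) 80.9698691617466
```

View pics/w1.png

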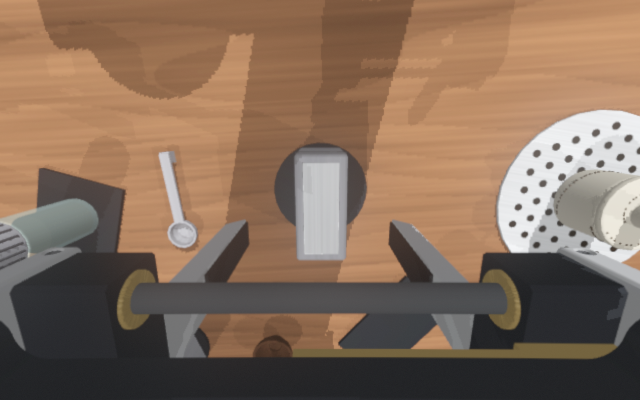

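The wrist view shows the tin centred between the fingers (tin at column 321, fingers at 248 and 390) and the pot standing on the peel at (605,205).

Request:
jog_arm:
  rows: [0,0,-1.8,0,0,0,0,0,0,-1.8,0,0,0,0,0,0,-1.8,0,0,0,0,0,0,-1.8,0,0,0,0,0,0,-1.2,0,0,0,0,0,0,-0.6,0,0,0,0,0,0,0,0,0,0,0.8,0,0,0,0,0,0,0.8,0,0,0,0,0,0,0.8,0,0,0,0,0,0,0.8,0,0,0,0,0,0,0.8,0,0,0,0,0,0,0.8,0,0,0,0,0,0,0.8,0,0,0,0,0,0,0.8,0,0,0,0,0,0,0.8,0,0,0,0,0,0,0.8,0,0,0,0,0,0,0.8]

```text
clock: 9.92
eef_pos: [453.6, 52.4, 49.6]
eef_rot: [3.141, 0.0, 3.084]
wrist_force: [0.4, 1.5, 4.3]
finger_gap: 43.7
finger_force: 25.0
```

Request:
jog_arm:
  rows: [0,0,0.5,0,0,0,0.8,0,0,1,0,0,0,0.8,0,0,1.5,0,0,0,0.8,0,0,1.5,0,0,0,0.8,0,0,0.5,0,0,0,0.8,0,0,0,0,0,0,0.8,0,0,0,0,0,0,0.8]

```text
clock: 10.5
eef_pos: [453.4, 52.3, 99.4]
eef_rot: [-3.142, 0.0, 3.084]
wrist_force: [0.2, -0.0, -1.9]
finger_gap: 43.8
finger_force: 25.0
```

Request:
jog_arm:
  rows: [0.75,0.33,0,0,0,-0.0576,0.8,1.51,0.67,0,0,0,-0.0576,0.8,1.51,0.67,0,0,0,-0.0576,0.8,1.51,0.67,0,0,0,-0.0576,0.8,1.51,0.67,0,0,0,-0.0576,0.8,1.51,0.67,0,0,0,-0.0576,0.8,1.51,0.67,0,0,0,-0.0576,0.8,1.51,0.67,0,0,0,-0.0576,0.8,1.51,0.67,0,0,0,-0.0576,0.8,1.51,0.67,0,0,0,-0.0576,0.8,1.51,0.67,0,0,0,-0.0576,0.8,1.51,0.67,0,0,0,-0.0576,0.8,0.7,0.33,0,0,0,0,0.8,0,0,0,0,0,0,0.8,0,0,0,0,0,0,0.8,0,0,0,0,0,0,0.8]

```text
clock: 11.83
eef_pos: [633.3, 132.4, 98.7]
eef_rot: [-3.14, -0.001, 2.393]
wrist_force: [-0.1, -0.1, -1.2]
finger_gap: 43.7
finger_force: 25.0
```

```bash
python3 - <<'E'
from coast import *
for n in("top","side"):
    p,d=manip.camera(n);cv2.imwrite(f"pics/{n}2.png",p)
    m=manip.camera_model(n);u,v=np.round(proj(m,[452,52,6])).astype(int)
    print(n,coaster(p,n,u,v),np.nanmedian(cloud(m,d)[v-4:v+5,u-4:u+5],axis=(0,1)))
E
```

```text
top (array([458.2,  29.3]), array([94.5, 47.1]), 16.2, array([454.2,  43.2]), 47.3) [480.55508002  49.40705499 463.64842886]
side (array([451.2,  51.3]), array([95.5, 96.4]), 73.8, array([452.,  52.]), 49.9) [451.29767374  53.75684917   5.86335424]
```

Request:
jog_arm:
  rows: [0.1,0,-1,0,0,0,0.8,0,0,-1.4,0,0,0,0.8,0,0,-1,0,0,0,0.8,0,0,-0.7,0,0,0,0.8,0,0,-0.4,0,0,0,0.8,0,0,-0.2,0,0,0,0.8,0,0,-0.1,0,0,0,0.8,0,0,0,0,0,0,0.8,0,0,0,0,0,0,0.8]

```text
clock: 12.68
eef_pos: [635.3, 132.7, 51.9]
eef_rot: [3.141, 0.0, 2.393]
wrist_force: [-0.1, 0.7, -0.7]
finger_gap: 43.9
finger_force: 25.0
```

Request:
jog_arm:
  rows: [-0.05,0,-0.1,0,0,0,0.8,0,0,-0.1,0,0,0,0.8,0,0,0,0,0,0,0.8,0,0,0,0,0,0,0.8]

```text
clock: 13.02
eef_pos: [634.7, 132.7, 49.7]
eef_rot: [3.141, 0.0, 2.393]
wrist_force: [-0.7, 0.4, -0.6]
finger_gap: 43.9
finger_force: 25.0
```

Request:
jog_arm:
  rows: [0,0,-0.05,0,0,0,0.8,0,0,0,0,0,0,0,0,0,0,0,0,0,0,0,0,0,0,0,0,0,0,0,0.5,0,0,0,0,0,0,1.5,0,0,0,0,0,0,2,0,0,0,0,0,0,2.5,0,0,0,0,0,0,2.5,0,0,0,0,-0.75,1.05,0,0,0,0,0,-1.46,2,0,0,0,0,0,-1.46,2,0,0,0,0,0,-1.46,2,0,0,0,0,0,-1.46,2,0,0,0,0,0,-1.46,2,0,0,0,0,0,-1.46,2,0,0,0,0,0,-1.46,2,0,0,0,0,0,-1.46,2,0,0,0,0,0,-1.46,2,0,0,0,0,0,-1.46,1.96,0,0,0,0,0]

```text
clock: 14.68
eef_pos: [479.9, 343.8, 138.8]
eef_rot: [-3.141, -0.0, 2.393]
wrist_force: [0.5, 1.2, 0.0]
finger_gap: 94.1
finger_force: 0.0
```

Request:
jog_arm:
  rows: [0,0,0,0,0,0,0,0,0,0,0,0,0,0]

```text
clock: 14.85
eef_pos: [480.3, 343.5, 138.9]
eef_rot: [-3.141, 0.0, 2.395]
wrist_force: [0.2, 0.0, 0.3]
finger_gap: 93.9
finger_force: 0.0
```

```bash
python3 - <<'E'
from coast import *
for n in("top","side"):
    p,d=manip.camera(n);cv2.imwrite(f"pics/{n}3.png",p)
    m=manip.camera_model(n);u,v=np.round(proj(m,[452,52,6])).astype(int)
    print(n,coaster(p,n,u,v))
    P=cloud(m,d).reshape(-1,3)
    T=P[(np.hypot(P[:,0]-634,P[:,1]-132)<70)&(P[:,2]>70)]
    print("tin",cv2.minAreaRect(T[:,:2].astype(np.float32)),np.median(T[:,2]))
    T=P[(np.hypot(P[:,0]-481,P[:,1]-343)<14)&(P[:,2]>80)&(P[:,2]<100)]
    if len(T): print("knob",cv2.minAreaRect(T[:,:2].astype(np.float32)),np.median(T[:,2]))
E
```

```text
top (array([452.9,  53.2]), array([99.3, 92.7]), 0.1, array([453.1,  53.3]), 49.9)
tin ((635.9000244140625, 132.4959259033203), (44.64753341674805, 93.79859924316406), 47.20523452758789) 81.59547860191918
knob ((484.2479553222656, 339.3742980957031), (21.8640079498291, 17.13833236694336), 50.53689193725586) 89.42070563404782
side (array([451.7,  51.3]), array([96.8, 94.1]), 76.8, array([452.,  52.]), 49.9)
tin ((633.5990600585938, 130.9744415283203), (50.733680725097656, 95.36347961425781), 46.01763916015625) 80.32984400309829
knob ((482.0284118652344, 341.4734802246094), (24.451074600219727, 20.61049461364746), 58.178062438964844) 89.72444180188634
```

Request:
jog_arm:
  rows: [0.1,-0.1,-1.8,0,0,0,0,0,0,-1.8,0,0,0,0,0,0,-1.6,0,0,0,0,0,0,-0.8,0,0,0,0,0,0,-0.3,0,0,0,0,0,0,0,0,0,0,0.9,0,0,0,0,0,0,0.9,0,0,0,0,0,0,0.9,0,0,0,0,0,0,0.9,0,0,0,0,0,0,0.9,0,0,0,0,0,0,0.9,0,0,0,0,0,0,0.9,0,0,0,0,0,0,0.9,0,0,0,0,0,0,0.9,0,0,0,0,0,0,0.9,0,0,0,0,0,0,0.9,0,0,0,0,0,0,0.9,0,0,0,0,0,0,0.9,0,0,0,0,0,0,0.9,0,0,0,0,0,0,0.9]

```text
clock: 16.62
eef_pos: [482.0, 341.7, 75.9]
eef_rot: [-3.141, -0.0, 2.393]
wrist_force: [-0.8, -0.4, -0.8]
finger_gap: 23.0
finger_force: 25.0
```

Request:
jog_arm:
  rows: [0,0,0.5,0,0,0,0.9,0,0,1,0,0,0,0.9,0,0,1,0,0,0,0.9,0,0,1,0,0,0,0.9,0,0,0.5,0,0,0,0.9,0,0,0,0,0,0,0.9,0,0,0,0,0,0,0.9]

```text
clock: 17.2
eef_pos: [482.2, 341.8, 116.3]
eef_rot: [3.141, 0.0, 2.393]
wrist_force: [-0.8, 0.5, -3.6]
finger_gap: 23.0
finger_force: 25.0
```

Request:
jog_arm:
  rows: [-0.12,-1.15,0,0,0,0,0.9,-0.25,-2.42,0,0,0,0,0.9,-0.25,-2.42,0,0,0,0,0.9,-0.25,-2.42,0,0,0,0,0.9,-0.25,-2.42,0,0,0,0,0.9,-0.25,-2.42,0,0,0,0,0.9,-0.25,-2.42,0,0,0,0,0.9,-0.25,-2.42,0,0,0,0,0.9,-0.25,-2.42,0,0,0,0,0.9,-0.25,-2.42,0,0,0,0,0.9,-0.25,-2.42,0,0,0,0,0.9,-0.25,-2.42,0,0,0,0,0.9,-0.12,-1.15,0,0,0,0,0.9,0,0,0,0,0,0,0.9,0,0,0,0,0,0,0.9,0,0,0,0,0,0,0.9]

```text
clock: 18.53
eef_pos: [452.0, 52.8, 115.8]
eef_rot: [-3.141, -0.0, 2.393]
wrist_force: [0.7, 0.1, -2.7]
finger_gap: 23.4
finger_force: 25.0
```

Request:
jog_arm:
  rows: [0,0,-1,0,0,0,0.9,0,0,-1,0,0,0,0.9,0,0,-0.8,0,0,0,0.9,0,0,-0.4,0,0,0,0.9,0,0,-0.3,0,0,0,0.9,0,0,-0.2,0,0,0,0.9,0,0,0,0,0,0,0.9,0,0,0,0,0,0,0.9]

```text
clock: 19.2
eef_pos: [452.3, 52.6, 79.1]
eef_rot: [3.141, 0.0, 2.393]
wrist_force: [-1.1, -0.8, -3.1]
finger_gap: 23.4
finger_force: 25.0
```

Request:
jog_arm:
  rows: [0,0,-0.1,0,0,0,0.9,0,0,0,0,0,0,0.9,0,0,0,0,0,0,0.9]

```text
clock: 19.45
eef_pos: [452.2, 52.5, 78.1]
eef_rot: [3.141, 0.0, 2.393]
wrist_force: [-0.4, 1.2, -4.0]
finger_gap: 23.6
finger_force: 25.0
```

Request:
jog_arm:
  rows: [0,0,-0.05,0,0,0,0.9,0,0,0,0,0,0,0.9,0,0,0,0,0,0,0.9]

```text
clock: 19.7
eef_pos: [452.4, 52.5, 77.8]
eef_rot: [3.141, 0.0, 2.393]
wrist_force: [-2.9, -1.2, 3.5]
finger_gap: 23.6
finger_force: 25.0
```

Request:
jog_arm:
  rows: [0,0,0,0,0,0,0,0,0,0,0,0,0,0,0,0,0,0,0,0,0,0,0,0.5,0,0,0,0,0,0,1.5,0,0,0,0,0,0,2.2,0,0,0,0,0,0,2.5,0,0,0,0,0.05,-0.85,1.5,0,0,0,0,0.14,-2.4,0,0,0,0,0,0.14,-2.4,0,0,0,0,0,0.14,-2.4,0,0,0,0,0,0.14,-2.4,0,0,0,0,0,0.14,-2.4,0,0,0,0,0,0.14,-2.4,0,0,0,0,0,0.14,-2.4,0,0,0,0,0,0.14,-2.4,0,0,0,0,0,0.14,-2.4,0,0,0,0,0,0.14,-2.4,0,0,0,0,0,0.14,-2.02,0,0,0,0,0]

```text
clock: 21.28
eef_pos: [468.0, -217.7, 159.8]
eef_rot: [3.142, 0.0, 2.392]
wrist_force: [-0.0, 0.6, 0.4]
finger_gap: 94.2
finger_force: 0.0
```

Request:
jog_arm:
  rows: [0,0,0,0,0,0,0,0,0,0,0,0,0,0]

```text
clock: 21.45
eef_pos: [467.9, -216.6, 159.5]
eef_rot: [3.142, -0.0, 2.391]
wrist_force: [-0.1, 0.8, -1.0]
finger_gap: 94.0
finger_force: 0.0
```

```bash
python3 - <<'E'
from coast import *
p,d=manip.camera("wrist");cv2.imwrite("pics/w4.png",p)
for n in("top","side"):
    p,d=manip.camera(n);cv2.imwrite(f"pics/{n}4.png",p);m=manip.camera_model(n)
    P=cloud(m,d).reshape(-1,3)
    T=P[(np.hypot(P[:,0]-452,P[:,1]-52)<50)&(P[:,2]>84)&(P[:,2]<100)]
    if len(T): print("knob",cv2.minAreaRect(T[:,:2].astype(np.float32)),np.median(T[:,2]))
    T=P[(np.hypot(P[:,0]-452,P[:,1]-52)<50)&(P[:,2]>60)&(P[:,2]<75)]
    if len(T): print("lid",cv2.minEnclosingCircle(T[:,:2].astype(np.float32)))
E
```

```text
knob ((452.9403381347656, 52.46016311645508), (21.11850357055664, 20.988500595092773), 0.7819151282310486) 91.96176677622597
lid ((452.4019775390625, 53.223079681396484), 35.21464920043945)
knob ((447.6442565917969, 50.62884521484375), (16.49309730529785, 21.621129989624023), 21.887840270996094) 90.73827539260536
lid ((445.5220031738281, 50.481258392333984), 35.16152572631836)
```

View pics/w4.png

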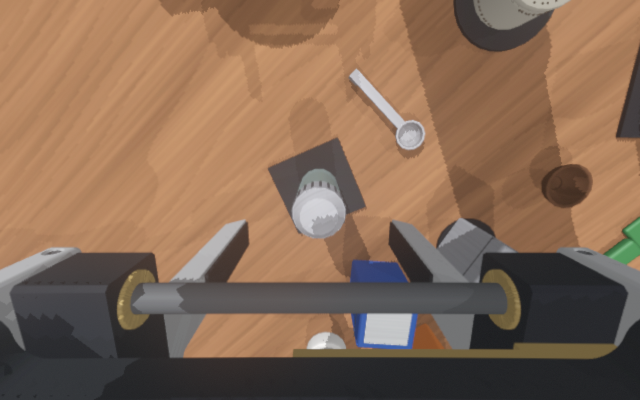

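View pics/side4.png

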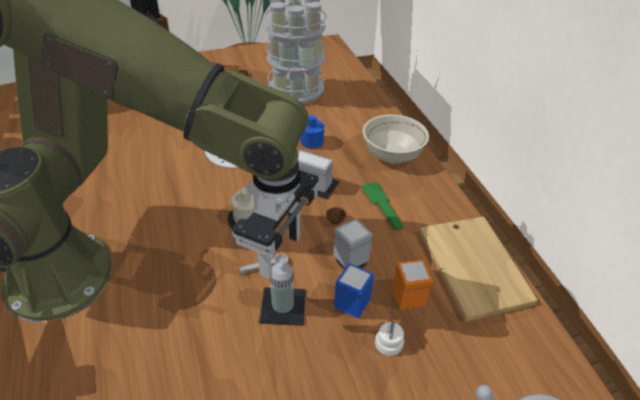

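The wrist view shows the shaker top at (319,218), centred between the fingers. The side view shows the pot and oblong tin upright at their homes.

Request:
jog_arm:
  rows: [0,0,-2,0,0,0,0,0,0,-2,0,0,0,0,0,0,-2,0,0,0,0,0,0,-2,0,0,0,0,0,0,-1.2,0,0,0,0,0,0,-0.5,0,0,0,0,0,0,0,0,0,0,0.8,0,0,0,0,0,0,0.8,0,0,0,0,0,0,0.8,0,0,0,0,0,0,0.8,0,0,0,0,0,0,0.8,0,0,0,0,0,0,0.8,0,0,0,0,0,0,0.8,0,0,0,0,0,0,0.8,0,0,0,0,0,0,0.8,0,0,0,0,0,0,0.8,0,0,0,0,0,0,0.8]

```text
clock: 23.02
eef_pos: [468.1, -216.2, 62.6]
eef_rot: [-3.142, 0.0, 2.393]
wrist_force: [-0.4, -0.4, 2.0]
finger_gap: 43.7
finger_force: 25.0
```

Request:
jog_arm:
  rows: [0,0,0.5,0,0,0,0.8,0,0,1,0,0,0,0.8,0,0,2,0,0,0,0.8,0,0,2.5,0,0,0,0.8,0,0,2.5,0,0,0,0.8,0,0,2,0,0,0,0.8,0,0,0.5,0,0,0,0.8,0,0,0,0,0,0,0.8,0,0,0,0,0,0,0.8]

```text
clock: 23.77
eef_pos: [467.7, -216.0, 171.7]
eef_rot: [-3.141, -0.001, 2.393]
wrist_force: [0.8, 0.6, -3.1]
finger_gap: 43.7
finger_force: 25.0
```

Request:
jog_arm:
  rows: [0,0.95,0,0,0,0,0.8,0.08,3,0,0,0,0,0.8,0.08,3,0,0,0,0,0.8,0.08,3,0,0,0,0,0.8,0.08,3,0,0,0,0,0.8,0.08,3,0,0,0,0,0.8,0.08,3,0,0,0,0,0.8,0.08,3,0,0,0,0,0.8,0.08,3,0,0,0,0,0.8,0.08,3,0,0,0,0,0.8,0.08,3,0,0,0,0,0.8,0.08,3,0,0,0,0,0.8,0.08,3,0,0,0,0,0.8,0.08,3,0,0,0,0,0.8,0.08,3,0,0,0,0,0.8,0.08,3,0,0,0,0,0.8,0.08,3,0,0,0,0,0.8,0.08,3,0,0,0,0,0.8,0.08,3,0,0,0,0,0.8,0,0.95,0,0,0,0,0.8]

```text
clock: 25.43
eef_pos: [481.0, 346.3, 170.7]
eef_rot: [-3.14, -0.001, 2.395]
wrist_force: [-0.5, 0.4, -2.6]
finger_gap: 43.8
finger_force: 25.0
```

Request:
jog_arm:
  rows: [0,0,0,0,0,0,0.8,0,0,0,0,0,0,0.8,0,0,-2,0,0,0,0.8,0,0,-2.5,0,0,0,0.8,0,0,-2.5,0,0,0,0.8,0,0,-2,0,0,0,0.8,0,0,-1,0,0,0,0.8,0,0,-0.6,0,0,0,0.8,0,0,-0.3,0,0,0,0.8,0,0,0,0,0,0,0.8,0,0,0,0,0,0,0.8]

```text
clock: 26.35
eef_pos: [482.9, 342.9, 64.5]
eef_rot: [3.14, 0.0, 2.393]
wrist_force: [-0.9, 0.5, -1.6]
finger_gap: 43.7
finger_force: 25.0
```

```bash
python3 - <<'E'
from coast import *
for n in("top","side"):
    p,d=manip.camera(n);cv2.imwrite(f"pics/{n}5.png",p);m=manip.camera_model(n)
    u,v=np.round(proj(m,[468,-217,6])).astype(int)
    print(n,coaster(p,n,u,v),np.nanmedian(cloud(m,d)[v-4:v+5,u-4:u+5],axis=(0,1)))
    P=cloud(m,d).reshape(-1,3)
    T=P[(np.hypot(P[:,0]-644,P[:,1]+138)<60)&(P[:,2]>86)]
    print("sq",cv2.minAreaRect(T[:,:2].astype(np.float32)),np.median(T[:,2]))
E
```

```text
top (array([ 469. , -217.8]), array([82.7, 82.6]), 70.8, array([ 467. , -217.6]), 54.6) [ 468.2483405  -216.04805589    7.10907619]
sq ((645.07177734375, -137.7467041015625), (58.47670364379883, 57.982479095458984), 16.2996768951416) 91.80720463319264
side (array([ 467.1, -219.1]), array([85.9, 84.9]), 70.3, array([ 466.4, -219. ]), 58.8) [ 467.48844016 -217.94782297    6.17526262]
sq ((643.5816650390625, -139.2101287841797), (58.96211624145508, 59.98473358154297), 16.454559326171875) 90.99696895275052
```

Request:
jog_arm:
  rows: [0,0,-0.2,0,0,0,0.8,0,0,-0.1,0,0,0,0.8,0,0,-0.05,0,0,0,0.8,0,0,0,0,0,0,0.8,0,0,0,0,0,0,0.8]

```text
clock: 26.87
eef_pos: [482.6, 342.9, 60.5]
eef_rot: [3.141, 0.0, 2.393]
wrist_force: [-2.3, -2.5, 5.4]
finger_gap: 43.7
finger_force: 25.0
```

Request:
jog_arm:
  rows: [0,0,0,0,0,0,0,0,0,0,0,0,0,0,0,0,0,0,0,0,0,0,0,0.5,0,0,0,0,0,0,1.5,0,0,0,0,0,0,2.5,0,0,0,0,0,0,3,0,0,0,0,0,0,3,0,0,0,0]

```text
clock: 27.53
eef_pos: [482.2, 342.7, 166.2]
eef_rot: [-3.141, -0.0, 2.393]
wrist_force: [0.7, 0.1, 0.1]
finger_gap: 92.4
finger_force: 0.0
```

Request:
jog_arm:
  rows: [0.4,-1.2,0,0,0,-0.0268,0,0.85,-2.54,0,0,0,-0.0268,0,0.85,-2.54,0,0,0,-0.0268,0,0.85,-2.54,0,0,0,-0.0268,0,0.85,-2.54,0,0,0,-0.0268,0,0.85,-2.54,0,0,0,-0.0268,0,0.85,-2.54,0,0,0,-0.0268,0,0.85,-2.54,0,0,0,-0.0268,0,0.85,-2.54,0,0,0,-0.0268,0,0.85,-2.54,0,0,0,-0.0268,0,0.85,-2.54,0,0,0,-0.0268,0,0.85,-2.54,0,0,0,-0.0268,0,0.85,-2.54,0,0,0,-0.0268,0,0.85,-2.54,0,0,0,-0.0268,0,0.85,-2.54,0,0,0,-0.0268,0,0.85,-2.54,0,0,0,-0.0268,0,0.85,-2.54,0,0,0,-0.0268,0,0.85,-2.54,0,0,0,-0.0268,0,0.85,-2.54,0,0,0,-0.0268,0,0.45,-1.23,0,0,0,-0.0268,0]

```text
clock: 29.2
eef_pos: [644.2, -141.5, 164.6]
eef_rot: [-3.141, 0.0, 1.853]
wrist_force: [-0.1, 0.4, 0.1]
finger_gap: 94.1
finger_force: 0.0
```

Request:
jog_arm:
  rows: [0,0,0,0,0,0,0,0,0,0,0,0,0,0,0,0,0,0,0,0,0]

```text
clock: 29.45
eef_pos: [643.8, -137.4, 164.9]
eef_rot: [-3.141, -0.0, 1.858]
wrist_force: [0.5, 0.6, -0.6]
finger_gap: 94.3
finger_force: 0.0
```

```bash
python3 - <<'E'
from h import *
p,d=manip.camera("wrist");cv2.imwrite("pics/w6.png",p)
E
```

```text
(no output)
```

View pics/w6.png

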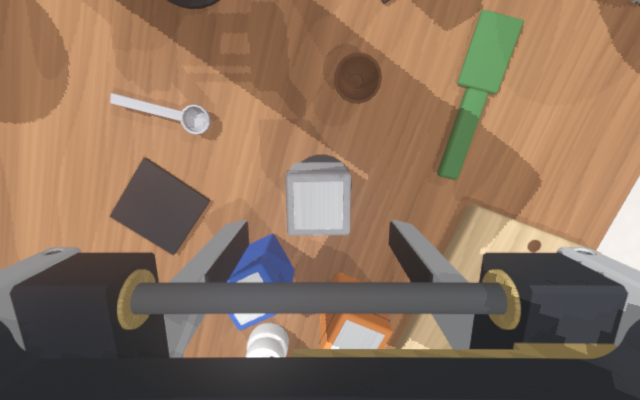

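The wrist view shows the square tin at (319,205), square to the fingers, with the blue tin clear of the left finger.

Request:
jog_arm:
  rows: [0,0,-2,0,0,0,0,0,0,-2,0,0,0,0,0,0,-2,0,0,0,0,0,0,-2,0,0,0,0,0,0,-1.5,0,0,0,0,0,0,-0.9,0,0,0,0,0,0,0,0,0,0,0,0,0,0,0,0,0,0.6,0,0,0,0,0,0,0.6,0,0,0,0,0,0,0.6,0,0,0,0,0,0,0.6,0,0,0,0,0,0,0.6,0,0,0,0,0,0,0.6,0,0,0,0,0,0,0.6,0,0,0,0,0,0,0.6]

```text
clock: 30.75
eef_pos: [644.1, -138.7, 61.3]
eef_rot: [3.141, 0.0, 1.857]
wrist_force: [-2.5, 0.6, 4.0]
finger_gap: 57.4
finger_force: 25.0
```

Request:
jog_arm:
  rows: [0,0,0.5,0,0,0,0.6,0,0,1,0,0,0,0.6,0,0,2,0,0,0,0.6,0,0,2.5,0,0,0,0.6,0,0,2,0,0,0,0.6,0,0,1,0,0,0,0.6,0,0,0.5,0,0,0,0.6,0,0,0,0,0,0,0.6,0,0,0,0,0,0,0.6]

```text
clock: 31.5
eef_pos: [643.6, -138.6, 154.9]
eef_rot: [-3.14, -0.001, 1.857]
wrist_force: [0.2, 0.1, -0.9]
finger_gap: 57.9
finger_force: 25.0
```

Request:
jog_arm:
  rows: [-0.8,-0.35,0,0,0,-0.052,0.6,-1.6,-0.73,0,0,0,-0.052,0.6,-1.6,-0.73,0,0,0,-0.052,0.6,-1.6,-0.73,0,0,0,-0.052,0.6,-1.6,-0.73,0,0,0,-0.052,0.6,-1.6,-0.73,0,0,0,-0.052,0.6,-1.6,-0.73,0,0,0,-0.052,0.6,-1.6,-0.73,0,0,0,-0.052,0.6,-1.6,-0.73,0,0,0,-0.052,0.6,-1.6,-0.73,0,0,0,-0.052,0.6,-1.6,-0.73,0,0,0,-0.052,0.6,-0.8,-0.33,0,0,0,-0.053,0.6,0,0,0,0,0,0,0.6,0,0,0,0,0,0,0.6,0,0,0,0,0,0,0.6]

```text
clock: 32.75
eef_pos: [468.3, -218.2, 155.4]
eef_rot: [-3.141, -0.0, 1.234]
wrist_force: [-0.1, -0.3, -1.2]
finger_gap: 58.0
finger_force: 25.0
```

```bash
python3 - <<'E'
from coast import *
for n in("top","side"):
    p,d=manip.camera(n);cv2.imwrite(f"pics/{n}7.png",p);m=manip.camera_model(n)
    u,v=np.round(proj(m,[642,-138,6])).astype(int)
    try: print(n,coaster(p,n,u,v,28),np.nanmedian(cloud(m,d)[v-4:v+5,u-4:u+5],axis=(0,1)))
    except Exception as e: print(n,e)
E
```

```text
top (array([ 648.1, -134.1]), array([64.7, 65. ]), 26.2, array([ 647.5, -134.4]), 34.8) [ 641.73190002 -137.62652329    6.77885054]
side (array([ 646.9, -132.7]), array([58.9, 65.4]), 73.4, array([ 645.8, -135.6]), 34.5) [ 640.9883522  -138.70685255    7.35336758]
```

Request:
jog_arm:
  rows: [0,0,-2,0,0,0,0.6,0,0,-2.2,0,0,0,0.6,0,0,-2,0,0,0,0.6,0,0,-1.5,0,0,0,0.6,0,0,-0.8,0,0,0,0.6,0,0,-0.5,0,0,0,0.6,0,0,-0.2,0,0,0,0.6,0,0,0,0,0,0,0.6,0,0,0,0,0,0,0.6]

```text
clock: 33.6
eef_pos: [468.4, -218.6, 64.7]
eef_rot: [3.14, 0.0, 1.232]
wrist_force: [-0.8, 0.3, -1.1]
finger_gap: 58.0
finger_force: 25.0
```

Request:
jog_arm:
  rows: [0,0,-0.1,0,0,0,0.6,0,0,-0.05,0,0,0,0.6,0,0,0,0,0,0,0.6]

```text
clock: 33.85
eef_pos: [468.1, -218.5, 62.7]
eef_rot: [3.141, 0.0, 1.232]
wrist_force: [-0.9, -0.5, -1.1]
finger_gap: 57.9
finger_force: 25.0
```

Request:
jog_arm:
  rows: [0,0,-0.1,0,0,0,0.6,0,0,-0.05,0,0,0,0.6,0,0,0,0,0,0,0.6,0,0,0,0,0,0,0.6]

```text
clock: 34.18
eef_pos: [468.0, -218.5, 61.3]
eef_rot: [3.141, 0.0, 1.232]
wrist_force: [-1.7, 1.8, 5.1]
finger_gap: 57.6
finger_force: 25.0
```

Request:
jog_arm:
  rows: [0,0,0,0,0,0,0,0,0,0,0,0,0,0,0,0,0,0,0,0,0,0,0,0.5,0,0,0,0,0,0,1.5,0,0,0,0,0,0,2.5,0,0,0,0,0,0,3,0,0,0,0,0,0,3,0,0,0,0]

```text
clock: 34.85
eef_pos: [467.7, -218.3, 167.3]
eef_rot: [-3.141, -0.0, 1.232]
wrist_force: [-0.7, 0.1, 0.2]
finger_gap: 93.7
finger_force: 0.0
```

Request:
jog_arm:
  rows: [0,1.05,0,0,0,0,0,0.08,3,0,0,0,0,0,0.08,3,0,0,0,0,0,0.08,3,0,0,0,0,0,0.08,3,0,0,0,0,0,0.08,3,0,0,0,0,0,0.08,3,0,0,0,0,0,0.08,3,0,0,0,0,0,0.08,3,0,0,0,0,0,0.08,3,0,0,0,0,0,0.08,3,0,0,0,0,0,0.08,3,0,0,0,0,0,0.08,3,0,0,0,0,0,0.08,3,0,0,0,0,0,0.08,3,0,0,0,0,0,0.08,3,0,0,0,0,0,0.08,3,0,0,0,0,0,0.08,3,0,0,0,0,0,0.08,3,0,0,0,0,0,0,1.09,0,0,0,0,0]

```text
clock: 36.52
eef_pos: [481.7, 346.1, 165.6]
eef_rot: [-3.141, -0.0, 1.234]
wrist_force: [0.3, -0.5, 0.1]
finger_gap: 94.0
finger_force: 0.0
```

Request:
jog_arm:
  rows: [0,0,0,0,0,0,0,0,0,0,0,0,0,0,0,0,0,0,0,0,0]

```text
clock: 36.77
eef_pos: [482.4, 341.8, 165.9]
eef_rot: [-3.142, 0.0, 1.231]
wrist_force: [0.3, 0.3, 0.8]
finger_gap: 94.5
finger_force: 0.0
```

```bash
python3 - <<'E'
from coast import *
p,d=manip.camera("wrist");cv2.imwrite("pics/w8.png",p)
for n in("top","side"):
    p,d=manip.camera(n);cv2.imwrite(f"pics/{n}8.png",p);m=manip.camera_model(n)
    u,v=np.round(proj(m,[646,-135,6])).astype(int)
    print(n,coaster(p,n,u,v,28),np.nanmedian(cloud(m,d)[v-4:v+5,u-4:u+5],axis=(0,1)))
    P=cloud(m,d).reshape(-1,3)
    T=P[(np.hypot(P[:,0]-468,P[:,1]+218)<60)&(P[:,2]>86)]
    print("sq",cv2.minAreaRect(T[:,:2].astype(np.float32)),np.median(T[:,2]))
    T=P[(np.hypot(P[:,0]-482,P[:,1]-343)<30)&(P[:,2]>112)&(P[:,2]<124)]
    if len(T): print("shaker",cv2.minAreaRect(T[:,:2].astype(np.float32)),np.median(T[:,2]))
E
```

```text
top (array([ 649.3, -132.8]), array([61.2, 66. ]), 0.1, array([ 649.5, -133.5]), 34.1) [ 646.58627351 -135.04328738    6.7917931 ]
sq ((470.7679443359375, -216.9045867919922), (58.221988677978516, 57.56536102294922), 71.35684967041016) 91.6127890119412
shaker ((483.9167175292969, 339.8470764160156), (38.86521530151367, 35.408226013183594), 7.567880630493164) 117.52194166851478
side (array([ 647.3, -131.3]), array([56.2, 65.4]), 73.2, array([ 646.1, -135.5]), 34.2) [ 644.86591718 -136.88814236    7.17855612]
sq ((468.7174072265625, -217.50914001464844), (61.25003433227539, 58.50136947631836), 71.10167694091797) 91.78569506062976
shaker ((483.56414794921875, 336.83929443359375), (38.322696685791016, 35.0245475769043), 31.17646598815918) 118.069116010088
```

View pics/side8.png

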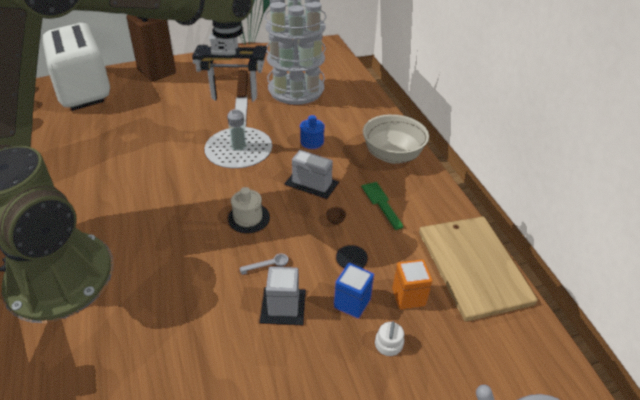

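View pics/top8.png

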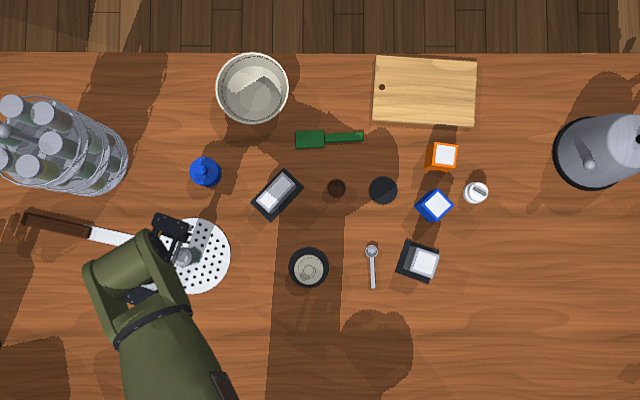

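Side view: the square tin is on its coaster (283,290), the small round coaster is empty (352,257), and the shaker stands on the peel (237,130). The top view agrees, with the small round coaster at (383,190). I'll refine that coaster's centre with a looser mask.

```bash
python3 - <<'E'
from h import *
for n in("top","side"):
    p=cv2.imread(f"pics/{n}8.png");m=manip.camera_model(n)
    u,v=np.round(proj(m,[646,-135,6])).astype(int)
    for t in(20,30,40):
        rb=p[...,2].astype(int)-p[...,0]
        mk=((rb<t)&(p.max(2)<120)).astype(np.uint8);s=np.zeros_like(mk);r=24
        s[v-r:v+r,u-r:u+r]=mk[v-r:v+r,u-r:u+r]
        _,lab=cv2.connectedComponents(s);X=plane(m,np.argwhere(lab==lab[v,u])[:,::-1],6)[:,:2].astype(np.float32)
        print(n,t,len(X),X.mean(0),X.min(0),X.max(0),cv2.minEnclosingCircle(X))
m=manip.camera_model("wrist");p,d=cv2.imread("pics/w8.png"),None
print(proj(m,[482.6,342.9,118]))
E
```

```text
top 20 608 [ 646.91455 -134.50989] [ 613.6806  -168.42146] [679.9465   -99.781906] ((646.737060546875, -134.3638153076172), 35.57038879394531)
top 30 617 [ 647.2101  -134.54532] [ 613.6806  -168.45016] [682.5002   -99.781906] ((647.5327758789062, -134.4389190673828), 36.07215118408203)
top 40 625 [ 647.58386 -134.49802] [ 613.6806  -168.45016] [682.5002   -99.781906] ((647.5327758789062, -134.4389190673828), 36.07215118408203)
side 20 520 [ 646.8699  -133.48227] [ 612.087   -173.04335] [ 679.9987  -101.37549] ((645.0272827148438, -138.2740478515625), 37.46282958984375)
side 30 549 [ 646.8839  -133.05342] [ 611.1496  -173.04335] [681.0712  -99.78787] ((644.7982177734375, -137.26055908203125), 38.489112854003906)
side 40 573 [ 647.1655  -132.89862] [ 610.9083  -173.04335] [682.1579  -99.13658] ((644.8706665039062, -136.9498291015625), 38.75175094604492)
[319.97827969 214.30633048]
```

Request:
jog_arm:
  rows: [0,0,-2,0,0,0,0,0,0,-2,0,0,0,0,0,0,-2,0,0,0,0,0,0,-2,0,0,0,0,0,0,-1.5,0,0,0,0,0,0,-1,0,0,0,0,0,0,0,0,0,0,0,0,0,0,0,0,0,0.8,0,0,0,0,0,0,0.8,0,0,0,0,0,0,0.8,0,0,0,0,0,0,0.8,0,0,0,0,0,0,0.8,0,0,0,0,0,0,0.8,0,0,0,0,0,0,0.8,0,0,0,0,0,0,0.8,0,0,0,0,0,0,0.8,0,0,0,0,0,0,0.8]

```text
clock: 38.33
eef_pos: [482.3, 343.0, 61.0]
eef_rot: [-3.142, -0.0, 1.232]
wrist_force: [-1.4, 0.2, 1.3]
finger_gap: 43.8
finger_force: 25.0
```

Request:
jog_arm:
  rows: [0,0,0.5,0,0,0,0.8,0,0,1,0,0,0,0.8,0,0,2,0,0,0,0.8,0,0,2.5,0,0,0,0.8,0,0,2.5,0,0,0,0.8,0,0,2,0,0,0,0.8,0,0,0.5,0,0,0,0.8,0,0,0,0,0,0,0.8,0,0,0,0,0,0,0.8]

```text
clock: 39.08
eef_pos: [482.1, 342.7, 170.1]
eef_rot: [-3.141, 0.001, 1.232]
wrist_force: [-0.5, 0.5, -2.9]
finger_gap: 43.8
finger_force: 25.0
```

Request:
jog_arm:
  rows: [0.47,-1.2,0,0,0,0,0.8,0.86,-2.52,0,0,0,0,0.8,0.86,-2.52,0,0,0,0,0.8,0.86,-2.52,0,0,0,0,0.8,0.86,-2.52,0,0,0,0,0.8,0.86,-2.52,0,0,0,0,0.8,0.86,-2.52,0,0,0,0,0.8,0.86,-2.52,0,0,0,0,0.8,0.86,-2.52,0,0,0,0,0.8,0.86,-2.52,0,0,0,0,0.8,0.86,-2.52,0,0,0,0,0.8,0.86,-2.52,0,0,0,0,0.8,0.86,-2.52,0,0,0,0,0.8,0.86,-2.52,0,0,0,0,0.8,0.86,-2.52,0,0,0,0,0.8,0.86,-2.52,0,0,0,0,0.8,0.86,-2.52,0,0,0,0,0.8,0.86,-2.52,0,0,0,0,0.8,0.86,-2.52,0,0,0,0,0.8,0.47,-1.2,0,0,0,0,0.8]

```text
clock: 40.75
eef_pos: [646.2, -138.0, 169.1]
eef_rot: [-3.139, 0.001, 1.23]
wrist_force: [-0.5, -0.1, -2.3]
finger_gap: 43.9
finger_force: 25.0
```

Request:
jog_arm:
  rows: [0,0,0,0,0,0,0.8,0,0,0,0,0,0,0.8,0,0,0,0,0,0,0.8,0,0,-2,0,0,0,0.8,0,0,-2.5,0,0,0,0.8,0,0,-2.5,0,0,0,0.8,0,0,-1.5,0,0,0,0.8,0,0,-1,0,0,0,0.8,0,0,-0.6,0,0,0,0.8,0,0,-0.3,0,0,0,0.8,0,0,0,0,0,0,0.8,0,0,0,0,0,0,0.8]

```text
clock: 41.75
eef_pos: [647.0, -134.6, 68.0]
eef_rot: [3.14, -0.0, 1.232]
wrist_force: [-0.1, -0.4, -1.4]
finger_gap: 43.4
finger_force: 25.0
```

Request:
jog_arm:
  rows: [0,0,-0.2,0,0,0,0.8,0,0,-0.2,0,0,0,0.8,0,0,0,0,0,0,0.8,0,0,0,0,0,0,0.8]

```text
clock: 42.08
eef_pos: [646.6, -134.7, 63.1]
eef_rot: [3.141, -0.0, 1.232]
wrist_force: [-0.1, -0.5, -2.3]
finger_gap: 43.8
finger_force: 25.0
```

Request:
jog_arm:
  rows: [0,0,-0.1,0,0,0,0.8,0,0,0,0,0,0,0.8,0,0,0,0,0,0,0.8]

```text
clock: 42.33
eef_pos: [646.7, -134.7, 63.1]
eef_rot: [3.141, -0.0, 1.232]
wrist_force: [-4.2, 0.6, 7.6]
finger_gap: 43.5
finger_force: 25.0
```

Contact. I'll release, lift and back away toward the start side for a clear view.

Request:
jog_arm:
  rows: [0,0,0,0,0,0,0,0,0,0,0,0,0,0,0,0,0,0,0,0,0,0,0,0,0,0,0,0,0,0,0.5,0,0,0,0,0,0,1.5,0,0,0,0,0,0,2.5,0,0,0,0,0,0,3,0,0,0,0,0,0,3,0,0,0,0,0,0,2,0,0,0,0]

```text
clock: 43.17
eef_pos: [647.0, -134.8, 190.6]
eef_rot: [3.138, -0.0, 1.232]
wrist_force: [0.0, 0.4, 1.0]
finger_gap: 94.1
finger_force: 0.0
```

Request:
jog_arm:
  rows: [-0.8,2.5,0,0,0,0,0,-0.8,2.5,0,0,0,0,0,-0.8,2.5,0,0,0,0,0,-0.8,2.5,0,0,0,0,0,-0.8,2.5,0,0,0,0,0,-0.8,2.5,0,0,0,0,0,-0.8,2.5,0,0,0,0,0,-0.8,2.5,0,0,0,0,0,-0.8,2.5,0,0,0,0,0,-0.8,2.5,0,0,0,0,0,-0.8,2.5,0,0,0,0,0,-0.8,2.5,0,0,0,0,0,-0.8,2.5,0,0,0,0,0,-0.8,2.5,0,0,0,0,0,-0.8,2.5,0,0,0,0,0,-0.8,2.5,0,0,0,0,0,-0.8,2.5,0,0,0,0,0,-0.8,2.5,0,0,0,0,0,-0.8,2.5,0,0,0,0,0,0,0,0,0,0,0,0]

```text
clock: 44.83
eef_pos: [493.0, 343.8, 187.3]
eef_rot: [-3.141, -0.001, 1.235]
wrist_force: [0.8, 0.3, 0.3]
finger_gap: 94.2
finger_force: 0.0
```

Request:
jog_arm:
  rows: [-0.8,1.5,0,0,0,0,0,0,0,0,0,0,0,0,0,0,0,0,0,0,0,0,0,0,0,0,0,0]

```text
clock: 45.17
eef_pos: [487.0, 354.6, 187.1]
eef_rot: [3.141, -0.0, 1.231]
wrist_force: [-0.1, 0.4, -0.3]
finger_gap: 94.1
finger_force: 0.0
```

```bash
python3 - <<'E'
from coast import *
G={"shaker":(646.5,-134.7,112,36),"pot":(452.4,52.6,84,40),"sq":(468,-218.4,86,60),"ob":(634.5,132.6,74,65)}
for n in("top","side"):
    p,d=manip.camera(n);cv2.imwrite(f"pics/{n}9.png",p);m=manip.camera_model(n);P=cloud(m,d).reshape(-1,3)
    if n=="top":cv2.imwrite("pics/crop9.png",cv2.resize(p[130:310,150:480],None,fx=2.4,fy=2.4,interpolation=cv2.INTER_CUBIC))
    for k,(x,y,z,r) in G.items():
        T=P[(np.hypot(P[:,0]-x,P[:,1]-y)<r)&(P[:,2]>z)&(P[:,2]<z+14)]
        c,s,a=cv2.minAreaRect(T[:,:2].astype(np.float32))
        print(n,k,np.round(c,1),np.round(s,1),round(a,1),"top",T[:,2].max().round(1))
        if k in("sq","ob"):
            u,v=np.round(proj(m,[x,y,6])).astype(int);print("   coaster",coaster(p,n,u,v)[:3])
E
```

```text
top shaker [ 648.1 -134.6] [42.4 38.3] 19.3 top 125.3
top pot [452.9  52.4] [21.2 21. ] 0.7 top 97.9
top sq [ 470.8 -216.9] [58.3 57.6] 71.0 top 98.4
   coaster (array([ 469.6, -216.1]), array([82.7, 83.1]), 71.8)
top ob [635.9 132.5] [44.3 93.7] 47.0 top 87.1
   coaster (array([635.1, 132.1]), array([ 68.5, 118.2]), 45.3)
side shaker [ 646.3 -139.1] [33.2 39.3] 71.7 top 124.4
side pot [450.1  51.3] [21.9 23.4] 89.2 top 94.2
side sq [ 468.9 -217.3] [60.  58.2] 70.7 top 96.4
   coaster (array([ 466.7, -219.6]), array([84.2, 84.5]), 70.7)
side ob [634.2 132.5] [49.2 96.5] 46.2 top 84.9
   coaster (array([626. , 114.4]), array([ 67.7, 129.2]), 69.6)
```

View pics/crop9.png

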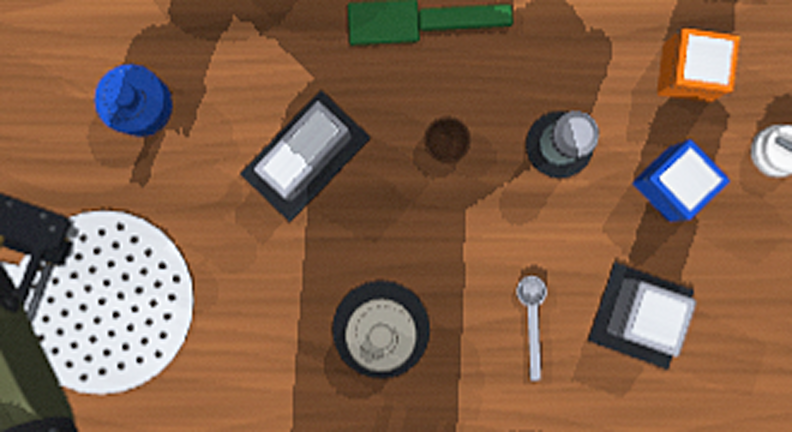

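View pics/side9.png

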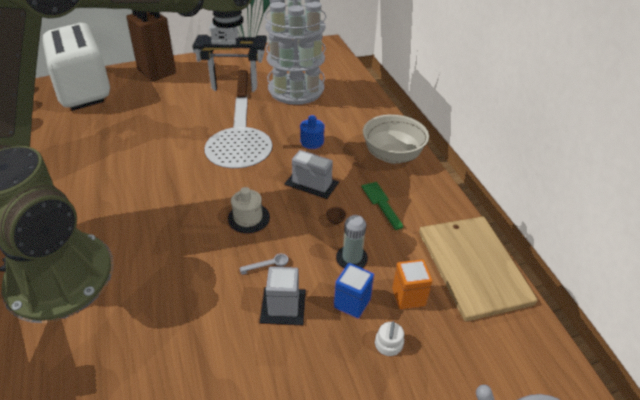

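Both views show all four upright and centred within 2 mm on their own coasters. The peel is bare, the scraper hasn't moved and the gripper is clear, so I'm handing in.

```bash
python3 -c "
from cell import manip
print(manip.sign_off())"
```

```text
the job is handed in; nothing more can be done
None
```

I swapped all four items onto their own coasters by way of the peel and handed the job in at about 45 s; the last pictures show them upright, lined up and within about 2 mm of centre, with the scraper unmoved, but no verdict came back.

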